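# Kettle on the hob, dial to three

## Robot

A 6-joint arm with a two-finger parallel gripper is mounted at the origin on the work surface. World frame = base frame: x ahead of the robot, y to its left, z up, the work surface at z = 0. Lengths are in mm, angles in degrees, forces in N, time in s.
With the tool pointing down it reaches from about 350 to 850 mm from the base axis. Payload 8.1 kg.
Tool frame: the origin (TCP) lies midway between the tips of the shut fingers; the grasp point (between the pads) lies 19 mm behind it; z points along the fingers, y is the line along which they close (so a half turn about z gives the same grasp; the last joint's range is limited). The gripper opens to 85 mm and grips with 20 to 120 N. Pads are 22 mm wide; open, the fingers measure 114 mm over their backs; the gripper's body (76 mm by 85 mm) begins 54 mm behind the grasp point. The pads swing forward as they close: fully open they stand 13 mm farther back than shut.
Start: joints at [62.487, 7.471, 85.268, -0, 87.261, -4.893], TCP at [230.754, 553.857, 231.292] pointing down, gripper open.
Joint ranges: [-169.43, 169.43], [-51.17, 129.36], [1.28, 143.12], [-76.62, 256.62], [0, 156.53], [-152.29, 152.29]. Speed limits (degrees/s): [136.94, 136.94, 159.86, 180, 180, 180].

## Interface

Orientations are given as [roll, pitch, yaw] about the fixed x, y, z axes, in that order (R = Rz(yaw) Ry(pitch) Rx(roll)).
In Python, from bench import r gives the robot as it stands. The module is installed in compiled form; this text tells all that it offers.
- The arm moves only by the tool jog_arm, never from a script. Its argument "rows" is a list of rows, each a list of 2 entries, a list of its own where there are three numbers: the shift along the tool's x, y, z in mm, then the turn, a rotation vector about the tool's x, y, z in rad. A call has 1 to 10 rows; each row is the pose to reach, as a shift and turn from the pose commanded when the call began, along the tool's axes at that moment; what a row does not reach only later rows make up. A row lasts 1/10 s, in which the tool goes at most 50 mm and 8.59 degrees, less where a joint would pass 70% of its speed; a pose out of reach is approached as far as the arm can. A call with a gripper value outside its range is refused whole. "grip" is the finger opening in mm, from 0 to 85.4, set as the call begins (left out, the last holds). The fingers move at their own pace and stop on an object; "force" is the grip in N (left out, the last holds). Time passes only in rows, so rows that repeat a pose let the fingers close. It gives the time, the measured TCP pose, the force, the opening and the grip force at its end, in the units of the state.
- r.sense(): the state, without advancing time (a new reading comes with each control period).
- r.snapshot(name): name is "scene" or "side" or "wrist"; returns (picture, depth): 384x512x3 uint8, blue, green, red; 384x512 float32, mm along the optical axis (not along the pixel's ray), 0 where there is no reading.
- r.camera_params(name): a dict with "fx", "fy", "cx", "cy" (pixels), "pose" (4x4, takes a point from camera to world coordinates); the wrist camera has in their place "tool_from_camera" (4x4, takes a point from camera to tool coordinates, whose origin is the TCP and whose axes are the flange's). Camera axes: x right, y down, z forward; pixel columns grow to the right and rows downward; lengths in mm; the calibration is good to about 2 mm. A picture is of the moment at which its call begins: read the wrist's pose just before it. camera_params takes no time and is no camera call.
- r.hand_in(): hands the job in; it is judged then, once.
The state is a dict: "time": time; "joint_pos": joint angles; "qd": joint speeds; "joint_efforts": joint torques, N m; "tool_pos": TCP position; "tcp_rot": TCP orientation; "ft_force": force on the tool from outside, world axes, zero at the start; "wrist_torque": the same for the moment, N m; "finger_gap": finger opening in mm; "grip_force": force on a finger pad.
Only numpy, scipy, OpenCV 4.12 (cv2) and the standard library are available. Lean on these libraries where they do the work, as an engineer would, in place of code of your own. Each camera call takes 0.05 s, during which the arm holds its last target. There are 200 camera calls.

## Task

Put the kettle on for tea: it is full, so carry it level, and set it down, without dropping it, in the middle of the hob's heating ring with the spout pointing to the back of the hob, straight away from the robot. Then turn the dial clockwise, up from its low setting, to mark 3, the third tick after the off circle, so that the pointer line stands on that tick. Leave everything else on the table where it is.

Things in the scene. Friction and masses are not known exactly. Their poses are not given: they have to be found in the camera images.
- hob: Portable single-zone ceramic hob, fixed: grey housing, black glass top, 280 mm deep (its x) by 360 mm wide (its y), glass flat and 65 mm above the table. Origin: centre of its underside. x points to its back (away from the robot, give or take a small yaw), y left, z up. The heating ring is printed on the left part of the glass; the dial stands on the right part.
- ring (a point): Centre of the printed heating ring (170 mm across, with a smaller printed circle 104 mm across inside it), on the glass top, 65 mm above the table. Axes as the hob's.
- dial_grip (a point): Dial's axis, half-way up its finger bar, 17.5 mm above the glass, 187 mm right of the ring's centre (hob -y). The dial: a flat disc 56 mm across, its top 6 mm above the glass, and on it an upright aluminium bar 50 mm long, 14 mm wide, up to 29 mm above the glass, to grip across its 14 mm from above. x runs along the bar to the end with the dark pointer line; z up, the axis of rotation.
- dial (a joint): Dial angle, rad, growing clockwise seen from above. 0 = off: pointer to the hob's back (+x), at a small white circle. White ticks on the glass, 34 to 45 mm from the axis, every 0.75 rad: mark 1 at 0.75, mark 2 at 1.5, mark 3 at 2.25 ... mark 6 at 4.5. Turns smoothly, no clicks, stays where left (friction 0.05 N m), stops at 0 and 4.6. Starts between 0.05 and 1.5.
- kettle_handle (a point): Centre of the kettle's handle grip: a straight black level bar 96 mm long (its x), 18 mm wide (y), 20 mm tall (z), on the kettle's axis, 190 mm above its underside. Pinch it from above across its 18 mm. x points towards the spout, z up. Wire legs run from the bar's ends to the body; the lid's knob ends 37 mm below the bar's underside.
- kettle_centre (a point): The kettle's axis, 100 mm above its underside. Yellow aluminium kettle, 0.55 to 0.85 kg, rigid, the lid fast: foot 128 mm across, belly 164 mm, 200 mm tall over the handle. x points towards the spout, z up. It starts left or right of the hob, with the lidded pot on the other side.
- kettle_spout (a point): Tip of the kettle's spout, 124 mm from the kettle's axis, 112 mm above its underside.
- pot_centre (a point): Aluminium pot with lid and two ears, 160 mm across, 105 mm tall; its centre. Bystander, to be left alone.
- cup_centre (a point): Open steel cup, 70 mm across, 80 mm tall; its centre. Bystander.
- tape_roll_centre (a point): Roll of yellow tape lying flat, 104 mm across, 48 mm tall; its centre. Bystander.
- flask_centre (a point): Steel flask with black cap, 74 mm across, 230 mm tall; its centre. Bystander, behind the hob to the left.
- jar_centre (a point): Glass coffee jar, 72 mm across, 105 mm tall; its centre. Bystander.
- cup_stack_centre (a point): Stack of upright paper cups, 74 mm across, 125 mm tall; its centre. Bystander, behind the hob.
There are look-alikes about, which are no part of the job. Of the things that look like the part that bears kettle_handle, the larger one is meant.

How it is judged:
By the outcome, as a careful person would: the job done as asked, in the order asked, and still so for the second after the job is handed in, with the robot touching nothing.
It also fails if it takes over 69 s, if anything falls off the work surface, if the arm or the gripper's body presses on something with over 40 N, if the wrist force passes 120 N, or if a joint passes its speed limit or range.

## Working session

There is one attempt and no reset: what is moved stays moved. The work goes in short steps, Python scripts to look and compute and a tool call to move; the robot and the scene stay as the last step left them, time stands still between calls to the robot, and variables do not carry over. Pictures are saved under pics/ and viewed, at most 10 in all, crops included, and the job is handed in when it is done.

Besides the shell and the picture viewer there is one more tool, called after "Request:" as name(argument=value, ...), one argument or row to a line, values as JSON. jog_arm: Moves the arm, as the interface text tells. Its arguments: {"type":"object","properties":{"rows":{"type":"array"},"grip":{"type":"number"},"force":{"type":"number"}},"required":["rows"]}

```bash
mkdir -p pics; cat > h.py <<'E'
import numpy as np, cv2
from bench import r
def snap(n):
    s=r.sense(); p,d=r.snapshot(n); c=r.camera_params(n)
    if 'pose' in c: T=np.array(c['pose'])
    else:
        from scipy.spatial.transform import Rotation as R
        W=np.eye(4); W[:3,:3]=R.from_euler('xyz',s['tcp_rot'],degrees=True).as_matrix(); W[:3,3]=s['tool_pos']
        T=W@np.array(c['tool_from_camera'])
    return p,d,c,T
def ray(c,T,u,v,z):
    d=T[:3,:3]@np.array([(u-c['cx'])/c['fx'],(v-c['cy'])/c['fy'],1]); o=T[:3,3]
    return o+d*(z-o[2])/d[2]
def cloud(d,c,T):
    v,u=np.indices(d.shape); P=np.stack([(u-c['cx'])/c['fx']*d,(v-c['cy'])/c['fy']*d,d],-1)
    return P@T[:3,:3].T+T[:3,3]
E
python3 - <<'E'
from h import *
print(r.sense())
ims=[]
for n in ['scene','side','wrist']:
    p,d,c,T=snap(n); np.savez(n+'.npz',p=p,d=d,T=T,**{k:c[k] for k in('fx','fy','cx','cy')}); print(n,T.round(2).tolist(),c['fx'],c['cx']); ims.append(p)
cv2.imwrite('pics/a.png',ims[0]);cv2.imwrite('pics/b.png',cv2.resize(np.hstack(ims[1:]),(800,300)))
E
```

```text
{'time': 0.0, 'joint_pos': array([ 6.24878167e+01,  7.51494774e+00,  8.53324433e+01,  9.37826373e-04,
        8.72618575e+01, -4.89281410e+00]), 'qd': array([ 0.00492859, -0.04743741,  0.00897636, -0.03253586,  0.02658665,
        0.00624782]), 'joint_efforts': array([ 7.66226167e-04, -5.69404256e+01, -5.00544298e+01,  1.07824712e-04,
        1.47896254e-02,  5.45287079e-06]), 'tool_pos': array([230.46931913, 553.34817153, 230.21579137]), 'tcp_rot': array([-1.79891229e+02, -1.02512782e-02,  1.57380575e+02]), 'ft_force': array([ 0.22536596, -0.68378157,  0.31642666]), 'wrist_torque': array([-0.01224184,  0.01249855,  0.01953614]), 'grip_force': 0.0, 'finger_gap': 85.36182496847022}
scene [[0.22, 0.8, -0.55, 1109.09], [0.97, -0.18, 0.13, -115.56], [-0.0, -0.57, -0.82, 1028.0], [0.0, 0.0, 0.0, 1.0]] 383.0843443349262 258.1330619543523
side [[0.73, -0.45, 0.51, -242.77], [-0.69, -0.49, 0.54, -746.37], [0.0, -0.75, -0.67, 1138.0], [0.0, 0.0, 0.0, 1.0]] 418.47091169928683 261.98509379164113
wrist [[0.38, 0.89, 0.24, 169.71], [0.92, -0.37, -0.1, 579.04], [-0.0, 0.26, -0.96, 372.78], [0.0, 0.0, 0.0, 1.0]] 310.60273125090634 255.74709394917585
```

View pics/a.png

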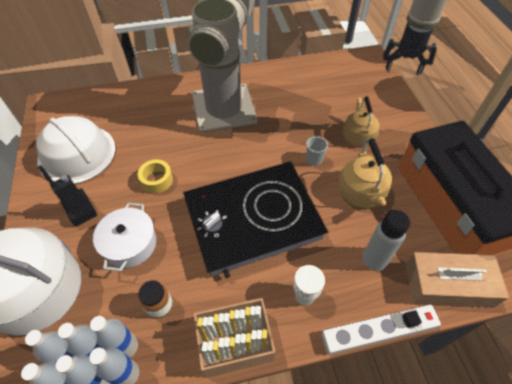

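View pics/b.png

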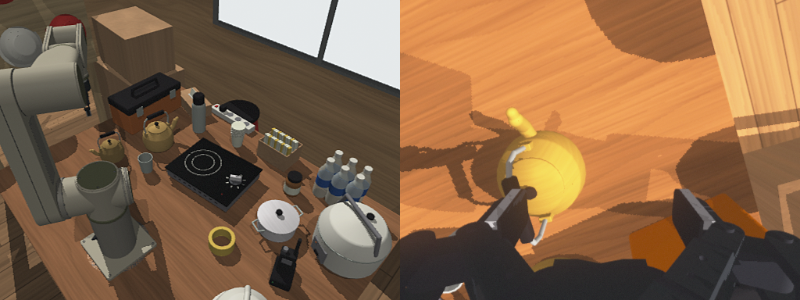

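Scene view: the small kettle is at (361,127) and the large one at (366,182). The large one sits beside the hob and fits the description. The ring is at (273,206), the dial at (211,222). Next I'll measure these and check an enlarged crop.

```bash
cat > m.py <<'E'
from h import *
L={n:dict(np.load(n+'.npz')) for n in('scene','side')}
out=[]
for n,(box,hb) in {'scene':((335,85,425,215),(170,150,340,280)),'side':((115,130,240,215),(205,165,345,275))}.items():
    a=L[n];p,d,T=a['p'],a['d'],a['T'];P=cloud(d,a,T)
    g=cv2.cvtColor(p,cv2.COLOR_BGR2GRAY).astype(int)
    x0,y0,x1,y1=box
    m=np.zeros(g.shape,bool);m[y0:y1,x0:x1]=1
    b=m&(p.max(2)<70)&(P[...,2]>100)&(d>0)
    k,lab,st,ce=cv2.connectedComponentsWithStats(b.astype(np.uint8))
    for i in range(1,k):
        if st[i,4]>15:
            q=P[lab==i]; print(n,'dark',ce[i].round(),st[i,4],np.median(q,0).round(1),'z',np.percentile(q[:,2],[5,95]).round(), 'ext',np.ptp(q[:,:2],axis=0).round())
            zt=np.percentile(q[:,2],90);
            e=np.linalg.svd(q[:,:2]-q[:,:2].mean(0),full_matrices=False)[2][0];print('   axis deg',np.degrees(np.arctan2(e[1],e[0])))
    hsv=cv2.cvtColor(p,cv2.COLOR_BGR2HSV)
    # hob plane pts
    x0,y0,x1,y1=hb
    m=np.zeros(g.shape,bool);m[y0:y1,x0:x1]=1
    gl=m&(abs(P[...,2]-65)<8)
    w=gl&(g>85)
    k,lab,st,ce=cv2.connectedComponentsWithStats(w.astype(np.uint8),connectivity=8)
    for i in range(1,k):
        if st[i,4]>5:
            v,u=np.where(lab==i); q=np.array([ray(a,T,x,y,65) for x,y in zip(u,v)])
            A=np.c_[2*q[:,:2],np.ones(len(q))];s=np.linalg.lstsq(A,(q[:,:2]**2).sum(1),rcond=None)[0]
            print(n,'white',ce[i].round(1),st[i,4],q.mean(0).round(1),'circ',s[:2].round(1),np.sqrt(max(0,s[2]+s[0]**2+s[1]**2)).round(1))
    q=P[gl][:,:2].astype(np.float32); print(n,'glass rect',cv2.minAreaRect(q))
    out.append(cv2.resize(p[y0:y1,x0:x1],(400,300),interpolation=cv2.INTER_CUBIC)); x0,y0,x1,y1=box
    out.append(cv2.resize(p[y0:y1,x0:x1],(400,300),interpolation=cv2.INTER_CUBIC))
cv2.imwrite('pics/c.png',np.vstack([np.hstack(out[:2]),np.hstack(out[2:])]))
E
python3 m.py
```

```text
scene dark [368. 104.] 47 [257.7 449.2 150.6] z [145. 154.] ext [71. 19.]
   axis deg -11.137282433579347
scene dark [419. 141.] 242 [450.1 528.9 163.7] z [138. 172.] ext [81. 38.]
   axis deg -7.171975011747118
scene dark [376. 151.] 164 [487.7 368.1 196.7] z [188. 200.] ext [108.  20.]
   axis deg -4.055392871254071
scene dark [371. 164.] 17 [488.3 368.5 139.7] z [137. 143.] ext [11. 15.]
   axis deg -70.98746660605593
scene dark [395. 212.] 70 [705.3 320.  227.9] z [223. 230.] ext [22. 42.]
   axis deg -104.46245253278961
scene white [310.2 151. ] 10 [340.2 235.4  65. ] circ [340.2 234.7] 6.8
scene white [320.6 153.3] 24 [357.5 265.6  65. ] circ [349.6 266.2] 14.0
scene white [272.2 208.2] 306 [526.5  59.5  65. ] circ [515.7  62.6] 85.0
scene white [282.2 183.5] 13 [447.2 111.6  65. ] circ [449.2 110.6] 8.1
scene white [271.8 205.6] 197 [518.5  60.3  65. ] circ [515.8  62.6] 52.0
scene white [208.4 215.7] 67 [ 511.6 -129.    65. ] circ [ 514.8 -126.9] 20.0
scene white [224.1 216.7] 15 [525.3 -85.   65. ] circ [525.1 -85.2] 4.9
scene white [215.4 225.4] 82 [ 548.3 -114.5   65. ] ci
[... 1086 characters left out ...]
0.4 147.1] 9.7
side white [255.3 198.1] 13 [534.8 111.3  65. ] circ [525.2  83.4] 32.6
side white [268.8 208.9] 45 [531.7  34.9  65. ] circ [514.1  64.6] 51.9
side white [279.8 199.8] 6 [595.5  41.4  65. ] circ [593.4  44. ] 7.8
side white [246.8 203. ] 6 [493.5 113.   65. ] circ [494.4 111.7] 5.3
side white [282.4 207.2] 17 [574.3   7.1  65. ] circ [562.9  18.5] 21.1
side white [242.3 215.5] 38 [438.   75.5  65. ] circ [507.6  66.9] 79.3
side white [248.3 211.4] 20 [468.   76.5  65. ] circ [506.2  67.7] 44.6
side white [273.8 219.2] 28 [507.9 -15.6  65. ] circ [514.6  49.2] 70.4
side glass rect ((526.21044921875, 38.7957763671875), (464.56304931640625, 536.8973388671875), 33.27941131591797)
```

View pics/c.png

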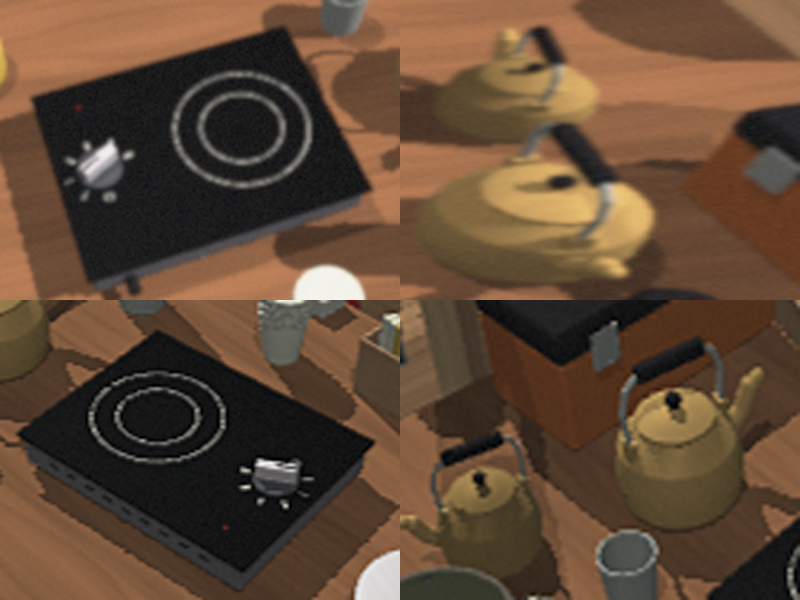

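The crop confirms it. The large kettle, with its handle at scene (376,151), has its spout pointing towards +x at about -5°. The smaller copy's handle is at (368,104). The hob yaw is about 7.1°, from the ring centre, the dial and the off circle. Next I'll hover over the kettle.

```bash
cat >> h.py <<'E'
def plan(x,y,z,yaw):
    from scipy.spatial.transform import Rotation as R
    s=r.sense(); A=R.from_euler('xyz',s['tcp_rot'],degrees=True); B=R.from_euler('xyz',[180,0,yaw],degrees=True)
    print('t',s['time'],'pos',s['tool_pos'].round(1),'rot',s['tcp_rot'].round(2),'F',s['ft_force'].round(1),'gap',round(s['finger_gap'],1))
    print('shift',(A.inv().apply(np.array([x,y,z])-s['tool_pos'])).round(1),'turn',(A.inv()*B).as_rotvec().round(3))
E
python3 -c "
from h import *
plan(230,553,330,175); plan(482,369,330,175)"
```

```text
t 0.15 pos [230.6 553.5 230.5] rot [-1.7992e+02 -1.0000e-02  1.5738e+02] F [-0.3  0.4  0.6] gap 85.6
shift [  0.3  -0.8 -99.5] turn [-0.001 -0.    -0.308]
t 0.15 pos [230.6 553.5 230.5] rot [-1.7992e+02 -1.0000e-02  1.5738e+02] F [-0.3  0.4  0.6] gap 85.6
shift [-303.   -73.7  -99.4] turn [-0.001 -0.    -0.308]
```

Request:
jog_arm(
  rows=[
    [[0,0,-50],[0,0,0]],
    [[0,0,-100],[0,0,0]],
    [[-40,-10,-100],[0,0,-0.06]],
    [[-80,-20,-100],[0,0,-0.12]],
    [[-120,-30,-100],[0,0,-0.18]],
    [[-160,-40,-100],[0,0,-0.24]],
    [[-200,-50,-100],[0,0,-0.308]],
    [[-250,-62,-100],[0,0,-0.308]],
    [[-303,-74,-100],[0,0,-0.308]],
    [[-303,-74,-100],[0,0,-0.308]],
  ],
)

```text
time: 1.15
tool_pos: [485.8, 365.0, 330.3]
tcp_rot: [-179.9, 0.0, 174.7]
ft_force: [-0.3, 0.0, -1.4]
finger_gap: 85.2
grip_force: 0.0
```

```bash
cat > w.py <<'E'
from h import *
p,d,c,T=snap('wrist'); P=cloud(d,c,T)
b=((p.max(2)<75)&(abs(P[...,2]-192)<12)&(abs(P[...,0]-482)<80)&(abs(P[...,1]-369)<40)).astype(np.uint8)
k,lab,st,ce=cv2.connectedComponentsWithStats(b)
for i in range(1,k):
    if st[i,4]>100:
        m=(lab==i).astype(np.uint8)
        t=(m>0)&(P[...,2]>np.percentile(P[m>0][:,2],90)-4)
        q=P[t][:,:2].astype(np.float32)
        print(ce[i].round(),st[i,4],np.percentile(P[m>0][:,2],[5,50,95]).round(1),cv2.minAreaRect(q),q.mean(0))
        v,u=np.where(t); z=np.array([ray(c,T,x,y,200)[:2] for x,y in zip(u,v)],np.float32); print('raycast',cv2.minAreaRect(z))
cv2.imwrite('pics/d.png',p)
plan(482,369,171,175)
E
python3 w.py
```

```text
t 1.2 pos [484.6 366.2 330.4] rot [-1.7992e+02 -3.0000e-02  1.7475e+02] F [ 0.1  0.6 -0.5] gap 85.6
shift [  2.7   2.8 159.4] turn [-0.001 -0.    -0.004]
```

View pics/d.png

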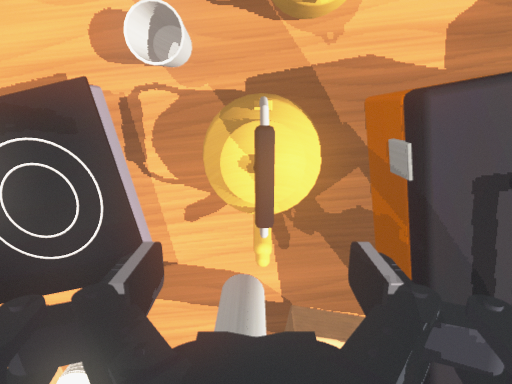

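The wrist view shows the handle bar centred at (264,177), with the spout towards (264,248), which is +x. The hob ring is at (40,197).

```bash
cat > w.py <<'E'
from h import *
p,d,c,T=snap('wrist'); P=cloud(d,c,T)
b=((p.max(2)<120)&(abs(P[...,2]-192)<15)&(abs(P[...,0]-482)<80)&(abs(P[...,1]-369)<40)).astype(np.uint8)
k,lab,st,ce=cv2.connectedComponentsWithStats(b)
for i in range(1,k):
    if st[i,4]>100:
        m=lab==i; v,u=np.where(m); z=np.array([ray(c,T,x,y,200)[:2] for x,y in zip(u,v)],np.float32)
        print(ce[i].round(),st[i,4],np.percentile(P[m][:,2],[5,50,95]).round(1),cv2.minAreaRect(P[m][:,:2].astype(np.float32)),'ray',cv2.minAreaRect(z),z.mean(0))
        e=np.linalg.svd(z-z.mean(0),full_matrices=False)[2][0];print(np.degrees(np.arctan(e[1]/e[0])))
plan(482,369,171,175)
E
python3 w.py
```

```text
[258. 135.] 112 [196.7 198.5 200.2] ((442.599365234375, 370.6724853515625), (9.05821418762207, 23.37140655517578), 52.36494827270508) ray ((442.375732421875, 370.6963195800781), (8.984417915344238, 23.17258071899414), 52.319313049316406) [440.72958 371.7873 ]
-31.657219
t 1.25 pos [483.  367.7 330.6] rot [-1.7996e+02 -6.0000e-02  1.7485e+02] F [-0.8 -0.2  0.2] gap 85.5
shift [  1.    1.3 159.6] turn [-0.001 -0.001 -0.003]
```

```bash
sed -i 's/(p.max(2)<120)&(abs(P\[...,2\]-192)<15)/(abs(P[...,2]-195)<10)/' w.py; python3 w.py
```

```text
[261. 177.] 2050 [193.6 199.1 200.6] ((481.3988952636719, 372.7481689453125), (18.017520904541016, 112.0048828125), 85.56122589111328) ray ((478.2625732421875, 372.8720397949219), (17.631458282470703, 106.49488067626953), 85.54071807861328) [477.42255 372.83206]
-4.799754
t 1.3 pos [481.9 368.8 330.8] rot [-1.7999e+02 -6.0000e-02  1.7495e+02] F [-0.1  0.5 -0.4] gap 85.3
shift [ -0.2   0.2 159.8] turn [-0.    -0.001 -0.001]
```

```bash
python3 w.py;python3 -c "
from h import *
plan(479,371,171,175.2)"
```

```text
[260. 178.] 2061 [192.8 199.1 200.6] ((481.7802429199219, 372.4853210449219), (18.0015811920166, 113.39344787597656), 85.0577163696289) ray ((478.5376281738281, 372.6880187988281), (17.643203735351562, 107.80387878417969), 85.05365753173828) [477.28925 372.79294]
-4.629808
t 1.35 pos [481.3 369.5 331. ] rot [-1.8000e+02 -5.0000e-02  1.7504e+02] F [ 0.1 -0.   0. ] gap 85.5
shift [ -0.9  -0.4 160. ] turn [-0.    -0.001  0.001]
t 1.35 pos [481.3 369.5 331. ] rot [-1.8000e+02 -5.0000e-02  1.7504e+02] F [ 0.1 -0.   0. ] gap 85.5
shift [  2.3   1.3 160. ] turn [-0.    -0.001 -0.003]
```

Request:
jog_arm(
  rows=[
    [[0,0,25],[0,0,0]],
    [[1,1,50],[0,0,0]],
    [[1,2,75],[0,0,0]],
    [[1,2,100],[0,0,0]],
    [[1,2,120],[0,0,0]],
    [[1,2,135],[0,0,0]],
    [[1,2,148],[0,0,0]],
    [[1,2,160],[0,0,0]],
    [[1,2,160],[0,0,0]],
    [[1,2,160],[0,0,0]],
  ],
)

```text
time: 2.35
tool_pos: [481.2, 371.3, 171.7]
tcp_rot: [180.0, 0.0, 175.0]
ft_force: [0.2, 0.0, 0.2]
finger_gap: 85.6
grip_force: 0.0
```

Request:
jog_arm(
  rows=[
    [[0,0,0],[0,0,0]],
    [[0,0,0],[0,0,0]],
    [[0,0,0],[0,0,0]],
    [[0,0,0],[0,0,0]],
    [[0,0,0],[0,0,0]],
    [[0,0,0],[0,0,0]],
    [[0,0,0],[0,0,0]],
    [[0,0,0],[0,0,0]],
  ],
  grip=10,
  force=80,
)

```text
time: 3.15
tool_pos: [481.4, 371.5, 171.7]
tcp_rot: [179.9, 0.0, 175.0]
ft_force: [0.1, 2.9, 2.0]
finger_gap: 17.0
grip_force: 79.4
```

Request:
jog_arm(
  rows=[
    [[0,0,-3],[0,0,0]],
    [[0,0,-8],[0,0,0]],
    [[0,0,-18],[0,0,0]],
    [[0,0,-32],[0,0,0]],
    [[0,0,-50],[0,0,0]],
    [[0,0,-68],[0,0,0]],
    [[0,0,-84],[0,0,0]],
    [[0,0,-96],[0,0,0]],
    [[0,0,-104],[0,0,0]],
    [[0,0,-107],[0,0,0]],
  ],
)

```text
time: 4.15
tool_pos: [481.4, 371.3, 279.4]
tcp_rot: [180.0, 0.1, 175.0]
ft_force: [0.1, -0.8, -7.4]
finger_gap: 17.0
grip_force: 78.3
```

```bash
cat > k.py <<'E'
from h import *
p,d,c,T=snap('wrist'); P=cloud(d,c,T)
# handle bar + spout in the wrist image, and scene
q,d2,c2,T2=snap('scene'); s,d3,c3,T3=snap('side')
im=np.hstack([p,q]); cv2.imwrite('pics/e.png',cv2.resize(im,(800,300)))
print(r.sense()['wrist_torque'].round(2), r.sense()['ft_force'].round(1))
tz=r.sense()['tool_pos'][2]
for n,(pp,dd,cc,TT) in {'wrist':(p,d,c,T),'scene':(q,d2,c2,T2),'side':(s,d3,c3,T3)}.items():
    P=cloud(dd,cc,TT); b=(pp.max(2)<75)&(abs(P[...,2]-(tz+22))<14)&(abs(P[...,1]-r.sense()['tool_pos'][1])<16)&(abs(P[...,0]-r.sense()['tool_pos'][0])<75)
    X=P[b]
    if len(X)>20: print(n,len(X),'x',np.percentile(X[:,0],[1,99]),'y',X[:,1].mean(),'z',np.percentile(X[:,2],[5,95]))
plan(516-2,62.6,236,187)
E
python3 k.py
```

```text
[-0.03  0.06 -0.03] [-0.5  0.1 -9. ]
wrist 3473 x [468.56564662 510.14783232] y 369.9475443280016 z [304.80748013 308.70496089]
scene 155 x [440.6789871  530.87802307] y 367.4373302811069 z [295.04634454 310.08984484]
side 126 x [424.09426718 531.74307551] y 367.95438329219024 z [289.31099139 310.86569745]
t 4.3 pos [481.  371.  277.7] rot [-1.7997e+02 -4.0000e-02  1.7503e+02] F [-0.5  0.1 -9. ] gap 16.8
shift [ -59.7 -304.3   41.8] turn [-0.001 -0.001 -0.209]
```

View pics/e.png

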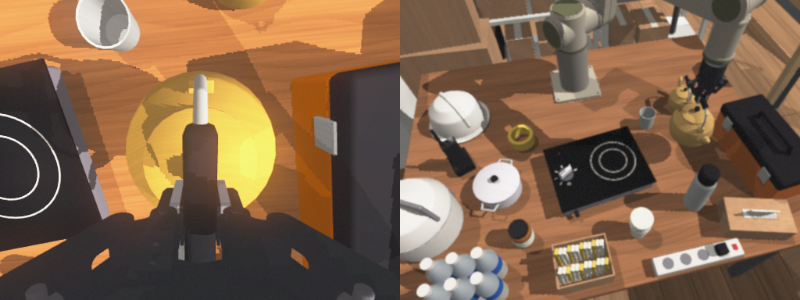

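The kettle hangs level in the gripper, with the bar's rear end at wrist pixel (256,160) and the ring at the left edge. I'll cross-check the bar end and the ring from this view.

```bash
python3 - <<'E'
from h import *
p,d,c,T=snap('wrist'); s=r.sense(); tz=s['tool_pos'][2]
g=cv2.cvtColor(p,cv2.COLOR_BGR2GRAY)
print('col prof',[(v,int(g[v,254:259].mean())) for v in range(140,180,2)])
for v in (155,158,161,164): print(v,ray(c,T,256,v,tz+29).round(1))
P=cloud(d,c,T); m=(abs(P[...,2]-65)<8)&(g>110); m[:,130:]=0;m[:90]=0
v,u=np.where(m); q=np.array([ray(c,T,x,y,65)[:2] for x,y in zip(u,v)])
c0=np.array([516,62.6])
from scipy.optimize import least_squares
rr=np.linalg.norm(q-c0,axis=1)
for R in (85,52):
    k=abs(rr-R)<10; f=least_squares(lambda t:np.linalg.norm(q[k]-t,axis=1)-R,c0,loss='soft_l1'); print(R,k.sum(),f.x.round(1),abs(f.fun).mean())
# spout and handle in scene/side: level check
plan(516,62.6,278,187.1)
E
```

```text
col prof [(140, 210), (142, 209), (144, 210), (146, 210), (148, 209), (150, 209), (152, 209), (154, 210), (156, 210), (158, 210), (160, 76), (162, 77), (164, 78), (166, 79), (168, 80), (170, 82), (172, 81), (174, 83), (176, 83), (178, 83)]
155 [431.6 375.2 306.2]
158 [432.7 375.1 306.2]
161 [433.8 375.  306.2]
164 [434.9 374.9 306.2]
85 650 [515.2  63.3] 0.9269113211998111
52 420 [515.2  63.4] 0.9406634187087873
t 4.35 pos [480.8 370.9 277.2] rot [-1.7994e+02 -7.0000e-02  1.7503e+02] F [-0.5 -0.1 -7.9] gap 16.8
shift [ -61.8 -304.1   -0.5] turn [-0.001 -0.001 -0.211]
```

Request:
jog_arm(
  rows=[
    [[-1,-4,0],[0,0,-0.003]],
    [[-3,-13,0],[0,0,-0.01]],
    [[-6,-28,0],[0,0,-0.02]],
    [[-10,-48,0],[0,0,-0.033]],
    [[-14,-70,0],[0,0,-0.048]],
    [[-18,-92,0],[0,0,-0.064]],
    [[-22,-112,0],[0,0,-0.078]],
    [[-26,-130,0],[0,0,-0.09]],
    [[-29,-143,0],[0,0,-0.098]],
    [[-30,-150,0],[0,0,-0.103]],
  ],
)

```text
time: 5.35
tool_pos: [498.2, 217.2, 278.2]
tcp_rot: [-180.0, 0.0, -179.1]
ft_force: [-0.4, 0.3, -7.5]
finger_gap: 16.7
grip_force: 78.4
```

```bash
python3 -c "
from h import *
plan(515.5,63,278,187.0)"
```

```text
t 5.35 pos [498.2 217.2 278.2] rot [-179.96    0.   -179.13] F [-0.4  0.3 -7.5] gap 16.7
shift [ -15.  -154.4    0.3] turn [-0.001  0.    -0.107]
```

Request:
jog_arm(
  rows=[
    [[0,-4,0],[0,0,-0.003]],
    [[-1,-13,0],[0,0,-0.01]],
    [[-3,-28,0],[0,0,-0.02]],
    [[-5,-48,0],[0,0,-0.033]],
    [[-7,-70,0],[0,0,-0.048]],
    [[-9,-92,0],[0,0,-0.064]],
    [[-11,-114,0],[0,0,-0.08]],
    [[-13,-134,0],[0,0,-0.094]],
    [[-14.5,-149,0],[0,0,-0.103]],
    [[-15,-155,0],[0,0,-0.107]],
  ],
)

```text
time: 6.35
tool_pos: [515.7, 63.0, 278.3]
tcp_rot: [-180.0, -0.0, -173.0]
ft_force: [0.3, 0.4, -7.7]
finger_gap: 17.1
grip_force: 78.5
```

Request:
jog_arm(
  rows=[
    [[0,0,4],[0,0,0]],
    [[0,0,10],[0,0,0]],
    [[0,0,18],[0,0,0]],
    [[0,0,24],[0,0,0]],
    [[0,0,28],[0,0,0]],
    [[0,0,30],[0,0,0]],
    [[0,0,30],[0,0,0]],
  ],
)

```text
time: 7.05
tool_pos: [515.4, 64.5, 247.9]
tcp_rot: [180.0, -0.0, -172.9]
ft_force: [-0.2, -0.5, -7.7]
finger_gap: 16.7
grip_force: 78.5
```

```bash
python3 - <<'E'
from h import *
plan(515.5,63,236.5,187.0)
p,d,c,T=snap('wrist');cv2.imwrite('pics/f0.png',p); q,d2,c2,T2=snap('scene'); s,d3,c3,T3=snap('side')
cv2.imwrite('pics/f.png',np.hstack([cv2.resize(q[120:290,160:340],(400,378)),cv2.resize(s[100:260,190:360],(400,378))]))
E
```

```text
t 7.05 pos [515.4  64.5 247.9] rot [ 1.7999e+02 -4.0000e-02 -1.7293e+02] F [-0.2 -0.5 -7.7] gap 16.7
shift [ 0.  -1.5 11.4] turn [ 0.    -0.001  0.001]
```

View pics/f.png

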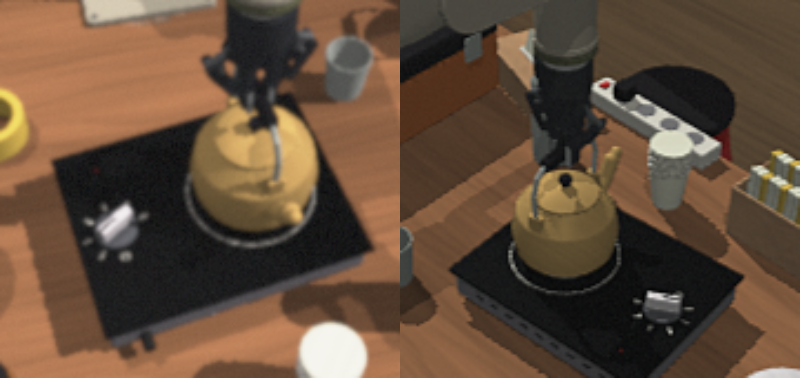

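The kettle hangs level over the ring, with the spout at crop (292,213) pointing to the back. I'll lower it gently.

Request:
jog_arm(
  rows=[
    [[0,-0.5,2],[0,0,0]],
    [[0,-1,4],[0,0,0]],
    [[0,-1,6],[0,0,0]],
    [[0,-1,7.5],[0,0,0]],
    [[0,-1,9],[0,0,0]],
    [[0,-1,10],[0,0,0]],
    [[0,-1,10.5],[0,0,0]],
    [[0,-1,11],[0,0,0]],
    [[0,-1,11],[0,0,0]],
  ],
)

```text
time: 8.1
tool_pos: [515.7, 63.4, 237.3]
tcp_rot: [180.0, -0.0, -172.9]
ft_force: [0.1, 0.4, -7.7]
finger_gap: 16.7
grip_force: 78.5
```

Request:
jog_arm(
  rows=[
    [[0,0,0.3],[0,0,0]],
    [[0,0,0.6],[0,0,0]],
    [[0,0,0.8],[0,0,0]],
    [[0,0,0.8],[0,0,0]],
    [[0,0,0.8],[0,0,0]],
  ],
)

```text
time: 8.6
tool_pos: [515.7, 63.4, 236.6]
tcp_rot: [180.0, 0.0, -172.9]
ft_force: [-0.2, 0.3, -6.1]
finger_gap: 16.9
grip_force: 78.7
```

Request:
jog_arm(
  rows=[
    [[0,0,0.3],[0,0,0]],
    [[0,0,0.5],[0,0,0]],
    [[0,0,0.6],[0,0,0]],
    [[0,0,0.6],[0,0,0]],
  ],
)

```text
time: 9.0
tool_pos: [516.0, 63.5, 236.6]
tcp_rot: [180.0, 0.1, -172.9]
ft_force: [-1.8, 2.0, -0.7]
finger_gap: 17.4
grip_force: 79.7
```

Request:
jog_arm(
  rows=[
    [[0,0,0],[0,0,0]],
    [[0,0,0],[0,0,0]],
    [[0,0,0],[0,0,0]],
    [[0,0,0],[0,0,0]],
    [[0,0,0],[0,0,0]],
  ],
  grip=60,
)

```text
time: 9.5
tool_pos: [515.8, 63.3, 236.0]
tcp_rot: [-180.0, 0.0, -172.9]
ft_force: [0.7, 0.3, 1.0]
finger_gap: 60.3
grip_force: 0.0
```

Request:
jog_arm(
  rows=[
    [[0,0,-10],[0,0,0]],
    [[0,0,-30],[0,0,0]],
    [[0,0,-55],[0,0,0]],
    [[0,0,-80],[0,0,0]],
    [[0,0,-110],[0,0,0]],
    [[0,0,-130],[0,0,0]],
    [[30,0,-140],[0,0,0]],
    [[60,0,-140],[0,0,0]],
    [[60,0,-140],[0,0,0]],
    [[60,0,-140],[0,0,0]],
  ],
)

```text
time: 10.5
tool_pos: [456.2, 55.9, 377.0]
tcp_rot: [-180.0, 0.1, -172.9]
ft_force: [0.0, 0.9, 0.6]
finger_gap: 60.5
grip_force: 0.0
```

```bash
python3 - <<'E'
from h import *
snap('wrist')
p,d,c,T=snap('wrist'); P=cloud(d,c,T); q,d2,c2,T2=snap('scene'); s,d3,c3,T3=snap('side')
cv2.imwrite('pics/g.png',np.hstack([cv2.resize(p,(400,300)),cv2.resize(q[120:290,160:340],(400,300))]))
b=(abs(P[...,2]-260)<10)&(abs(P[...,0]-516)<80)&(abs(P[...,1]-63)<40)
k,lab,st,ce=cv2.connectedComponentsWithStats(b.astype(np.uint8)); i=1+np.argmax(st[1:,4]); m=lab==i
v,u=np.where(m); z=np.array([ray(c,T,x,y,265)[:2] for x,y in zip(u,v)],np.float32)
e=np.linalg.svd(z-z.mean(0),full_matrices=False)[2][0]
print('handle',st[i],cv2.minAreaRect(z),np.degrees(np.arctan(e[1]/e[0])),np.percentile(P[m][:,2],[5,50,95]))
# foot/belly outline by cloud: points at belly heights
for n,PP in (('scene',cloud(d2,c2,T2)),('side',cloud(d3,c3,T3)),('wrist',P)):
    pp={'scene':q,'side':s,'wrist':p}[n]; h=cv2.cvtColor(pp,cv2.COLOR_BGR2HSV)
    B=(h[...,0]>15)&(h[...,0]<35)&(h[...,1]>80)&(np.linalg.norm(PP[...,:2]-[516,63],axis=-1)<92)&(PP[...,2]>80)&(PP[...,2]<160)
    X=PP[B]; A=np.c_[2*X[:,:2],X[:,2],X[:,2]**2,X[:,2]**3,np.ones(len(X))]; f=np.linalg.lstsq(A,(X[:,:2]**2).sum(1),rcond=None)[0]; print(n,len(X),'axis',f[:2].round(1))
plan(538.5,-123,300,187)
E
```

```text
handle [ 247  189   20  112 2012] ((509.14453125, 63.33073043823242), (107.33698272705078, 17.461408615112305), 6.745173454284668) 7.0472355 [255.71478083 264.06336205 265.48012122]
scene 1173 axis [519.   64.8]
side 876 axis [516.9  68.8]
wrist 3564 axis [516.1  64. ]
t 10.7 pos [456.6  56.  375.7] rot [ 1.8000e+02 -3.0000e-02 -1.7294e+02] F [ 0.3 -0.7 -0.5] gap 59.9
shift [ -59.3 -187.7   75.6] turn [ 0.    -0.001  0.001]
```

View pics/g.png

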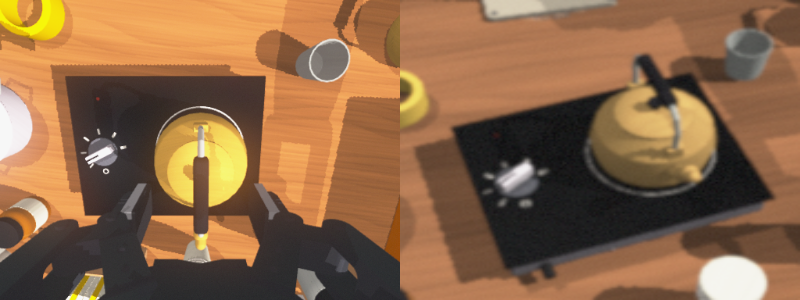

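The kettle stands in the ring, with the handle yaw at 7.05° matching the hob. In the wrist view (left half) the dial is at (102,152), the off circle at (106,171), and the bar runs to the lower left. I'll move over the dial.

Request:
jog_arm(
  rows=[
    [[0,-15,0],[0,0,0]],
    [[-5,-45,0],[0,0,0]],
    [[-15,-80,0],[0,0,0]],
    [[-30,-120,0],[0,0,0]],
    [[-45,-155,20],[0,0,0]],
    [[-59,-188,60],[0,0,0]],
    [[-59,-188,100],[0,0,0]],
    [[-59,-188,140],[0,0,0]],
    [[-59,-188,140],[0,0,0]],
    [[-59,-188,140],[0,0,0]],
  ],
  grip=45,
)

```text
time: 11.7
tool_pos: [537.6, -123.2, 235.8]
tcp_rot: [179.9, -0.1, -172.9]
ft_force: [-0.0, -0.7, 0.4]
finger_gap: 44.8
grip_force: 0.0
```

Request:
jog_arm(
  rows=[
    [[0,0,0],[0,0,0]],
    [[0,0,0],[0,0,0]],
    [[0,0,0],[0,0,0]],
  ],
)

```text
time: 12.0
tool_pos: [538.9, -123.6, 238.3]
tcp_rot: [-179.9, 0.2, -172.9]
ft_force: [-0.8, -0.5, -0.5]
finger_gap: 45.4
grip_force: 0.0
```

```bash
cat > dl.py <<'E'
from h import *
import sys
p,d,c,T=snap('wrist'); P=cloud(d,c,T); g=cv2.cvtColor(p,cv2.COLOR_BGR2GRAY)
near=np.linalg.norm(P[...,:2]-[538.5,-123],axis=-1)
b=(near<35)&(P[...,2]>84)&(P[...,2]<102)
v,u=np.where(b); z=np.array([ray(c,T,x,y,94)[:2] for x,y in zip(u,v)],np.float32); print('bar',len(z),np.percentile(P[b][:,2],[5,95]),cv2.minAreaRect(z))
e=np.linalg.svd(z-z.mean(0),full_matrices=False)[2][0]; print('bar bearing',np.degrees(np.arctan2(e[1],e[0])),z.mean(0))
w=((near>30)&(near<50)&(g>130)&(abs(P[...,2]-65)<6)).astype(np.uint8)
k,lab,st,ce=cv2.connectedComponentsWithStats(w); t=[]
for i in range(1,k):
    if st[i,4]>=8:
        x=ray(c,T,*ce[i],65)[:2]; t.append(x); a=x-[538.5,-123]; print('tick',ce[i].round(),st[i,4],x.round(1),np.linalg.norm(a).round(1),'dial rad',((np.radians(7.1)-np.arctan2(a[1],a[0]))%6.2832).round(3))
u0,v0=np.median(np.where(b)[1]),np.median(np.where(b)[0]); y0,x0=int(max(v0-60,0)),int(max(u0-80,0))
cv2.imwrite('pics/%s.png'%sys.argv[1],cv2.resize(p[y0:y0+120,x0:x0+160],(800,600),interpolation=cv2.INTER_CUBIC)); print(x0,y0)
s=r.sense();print(s['time'],s['tool_pos'],s['tcp_rot'])
E
python3 dl.py i
```

```text
bar 824 [87.94388012 94.77978926] ((536.24267578125, -123.5535659790039), (15.427275657653809, 50.084739685058594), 34.12782669067383)
bar bearing -55.85809 [ 535.9696  -123.09507]
tick [252. 135.] 29 [ 499.5 -133.2] 40.3 dial rad 3.01
tick [280. 141.] 37 [ 502.1 -103.9] 41.2 dial rad 3.749
tick [227. 149.] 45 [ 516.7 -156.4] 39.9 dial rad 2.274
tick [294. 165.] 43 [524.8 -86.2] 39.3 dial rad 4.48
tick [219. 176.] 14 [ 545.2 -161.3] 38.8 dial rad 1.521
tick [232. 200.] 27 [ 569.8 -145.9] 38.8 dial rad 0.756
tick [257. 210.] 57 [ 577.7 -117.7] 39.5 dial rad 6.273
177 117
12.05 [ 538.62440907 -123.49175518  237.78429491] [-1.79926703e+02  1.53533802e-01 -1.72924683e+02]
```

View pics/i.png

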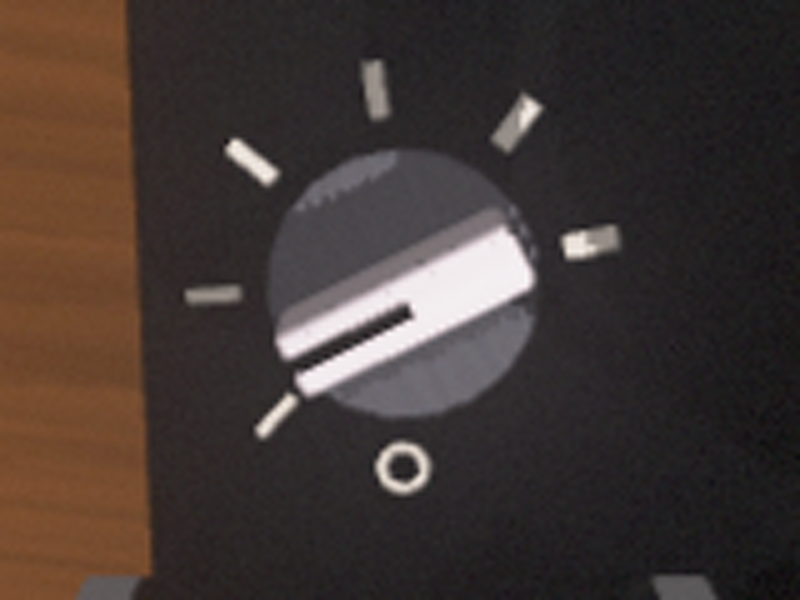

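The crop shows the dark pointer line at the lower-left end (300,370), just past mark 1, at about 1.10 rad. Mark 3 is at (252,162), at 2.25 rad. The fingertips have to stay above the disc, so TCP z should be about 75. I'll rotate to the bar.

Request:
jog_arm(
  rows=[
    [[0,0,0],[0,0,0.13]],
    [[0,0,0],[0,0,0.27]],
    [[0,0,0],[0,0,0.41]],
    [[0,0,0],[0,0,0.55]],
    [[0,0,20],[0,0,0.69]],
    [[0,0,40],[0,0,0.83]],
    [[0,0,60],[0,0,0.97]],
    [[0,0,80],[0,0,1.1]],
    [[0,0,100],[0,0,1.1]],
    [[0,0,100],[0,0,1.1]],
  ],
)

```text
time: 13.05
tool_pos: [536.0, -122.7, 133.3]
tcp_rot: [-179.8, -0.2, 124.0]
ft_force: [-0.8, 0.6, -0.5]
finger_gap: 45.3
grip_force: 0.0
```

```bash
python3 dl.py j;python3 -c "
from h import *
plan(537.7,-122.8,75,124.1)"
```

```text
bar 1739 [91.68535245 94.751544  ] ((536.8838500976562, -121.62126159667969), (13.636335372924805, 51.88902282714844), 33.70072555541992)
bar bearing -56.205044 [ 536.1906  -120.84993]
tick [272. 154.] 135 [524.7 -85.6] 39.8 dial rad 4.483
tick [230. 158.] 123 [ 502.5 -104.3] 40.5 dial rad 3.745
tick [204. 190.] 99 [ 499.6 -133.2] 40.2 dial rad 3.008
tick [208. 228.] 83 [ 517.2 -155.9] 39.2 dial rad 2.269
tick [306. 228.] 95 [ 576.1 -116.4] 38.2 dial rad 6.234
tick [268. 251.] 14 [ 563.5 -146.9] 34.5 dial rad 0.886
tick [236. 254.] 68 [ 545.5 -161.3] 38.9 dial rad 1.515
tick [275. 255.] 71 [ 569.8 -145.8] 38.7 dial rad 0.752
177 156
13.1 [ 536.93746143 -123.05511507  135.1260705 ] [-1.79914756e+02 -1.07398615e-01  1.24067730e+02]
t 13.1 pos [ 536.9 -123.1  135.1] rot [-1.7991e+02 -1.1000e-01  1.2407e+02] F [ 0.1 -0.2  0.1] gap 44.6
shift [-0.3  0.9 60.1] turn [-0.001 -0.002 -0.001]
```

Request:
jog_arm(
  rows=[
    [[0,0.5,15],[0,0,0]],
    [[0,1,30],[0,0,0]],
    [[0,1,42],[0,0,0]],
    [[0,1,50],[0,0,0]],
    [[0,1,56],[0,0,0]],
    [[0,1,60],[0,0,0]],
    [[0,1,60],[0,0,0]],
    [[0,1,60],[0,0,0]],
    [[0,1,60],[0,0,0]],
  ],
)

```text
time: 14.0
tool_pos: [539.1, -123.0, 76.5]
tcp_rot: [180.0, 0.0, 124.0]
ft_force: [0.6, -0.2, 0.2]
finger_gap: 45.3
grip_force: 0.0
```

Request:
jog_arm(
  rows=[
    [[0.5,-0.5,0.5],[0,0,0]],
    [[1.2,-1,1],[0,0,0]],
    [[1.2,-1,1],[0,0,0]],
    [[1.2,-1,1],[0,0,0]],
  ],
)

```text
time: 14.4
tool_pos: [537.1, -122.4, 74.9]
tcp_rot: [180.0, 0.0, 124.0]
ft_force: [0.7, -0.6, -0.3]
finger_gap: 44.6
grip_force: 0.0
```

Request:
jog_arm(
  rows=[
    [[0,0,0],[0,0,0]],
    [[0,0,0],[0,0,0]],
    [[0,0,0],[0,0,0]],
    [[0,0,0],[0,0,0]],
    [[0,0,0],[0,0,0]],
    [[0,0,0],[0,0,0]],
    [[0,0,0],[0,0,0]],
  ],
  grip=8,
  force=40,
)

```text
time: 15.1
tool_pos: [537.0, -122.6, 75.1]
tcp_rot: [-180.0, -0.0, 124.0]
ft_force: [-5.0, -2.3, 5.8]
finger_gap: 12.8
grip_force: 39.9
```

Request:
jog_arm(
  rows=[
    [[0,0,0],[0,0,0.08]],
    [[0,0,0],[0,0,0.21]],
    [[0,0,0],[0,0,0.35]],
    [[0,0,0],[0,0,0.49]],
    [[0,0,0],[0,0,0.63]],
    [[0,0,0],[0,0,0.77]],
    [[0,0,0],[0,0,0.91]],
    [[0,0,0],[0,0,1.03]],
    [[0,0,0],[0,0,1.11]],
    [[0,0,0],[0,0,1.147]],
  ],
)

```text
time: 16.1
tool_pos: [536.9, -122.6, 75.0]
tcp_rot: [-180.0, 0.0, 58.1]
ft_force: [-5.6, -2.2, 4.6]
finger_gap: 12.5
grip_force: 39.9
```

Request:
jog_arm(
  rows=[
    [[0,0,0],[0,0,0]],
    [[0,0,0],[0,0,0]],
    [[0,0,0],[0,0,0]],
    [[0,0,0],[0,0,0]],
    [[0,0,0],[0,0,0]],
  ],
)

```text
time: 16.6
tool_pos: [536.9, -122.6, 75.1]
tcp_rot: [-180.0, 0.0, 58.3]
ft_force: [-5.2, -1.1, 5.6]
finger_gap: 12.9
grip_force: 39.9
```

Request:
jog_arm(
  rows=[
    [[0,0,0],[0,0,0]],
    [[0,0,0],[0,0,0]],
    [[0,0,0],[0,0,0]],
    [[0,0,0],[0,0,0]],
    [[0,0,0],[0,0,0]],
  ],
  grip=45,
)

```text
time: 17.1
tool_pos: [537.2, -122.3, 74.8]
tcp_rot: [-180.0, -0.0, 58.3]
ft_force: [0.2, 0.1, -0.1]
finger_gap: 44.8
grip_force: 0.0
```

Request:
jog_arm(
  rows=[
    [[0,0,-10],[0,0,0]],
    [[0,0,-30],[0,0,0]],
    [[0,0,-50],[0,0,0]],
    [[0,0,-70],[0,0,0]],
    [[0,0,-90],[0,0,0]],
    [[0,0,-100],[0,0,0]],
    [[0,0,-100],[0,0,0]],
    [[0,0,-100],[0,0,0]],
    [[0,0,-100],[0,0,0]],
    [[0,0,-100],[0,0,0]],
  ],
)

```text
time: 18.1
tool_pos: [536.4, -122.1, 173.5]
tcp_rot: [-179.9, 0.0, 58.3]
ft_force: [-0.1, -0.1, -0.1]
finger_gap: 45.2
grip_force: 0.0
```

```bash
python3 dl.py k
```

```text
bar 1182 [91.97998129 94.79199383] ((538.4443969726562, -121.72982788085938), (51.278160095214844, 13.801555633544922), 58.93764877319336)
bar bearing -121.748604 [ 538.6857 -121.0733]
tick [295. 162.] 129 [ 577.8 -117.7] 39.7 dial rad 6.274
tick [219. 162.] 96 [524.6 -85.9] 39.6 dial rad 4.479
tick [210. 195.] 80 [ 502.7 -104.4] 40.3 dial rad 3.745
tick [304. 195.] 58 [ 569.7 -146.1] 38.8 dial rad 0.761
tick [225. 224.] 69 [ 499.6 -133.5] 40.3 dial rad 3.002
tick [288. 224.] 65 [ 545.6 -161.7] 39.4 dial rad 1.514
tick [257. 236.] 53 [ 517.2 -157.6] 40.7 dial rad 2.247
177 139
18.15 [ 536.53871215 -122.17668837  173.75906847] [-1.79897168e+02  2.36397252e-02  5.83163106e+01]
```

View pics/k.png

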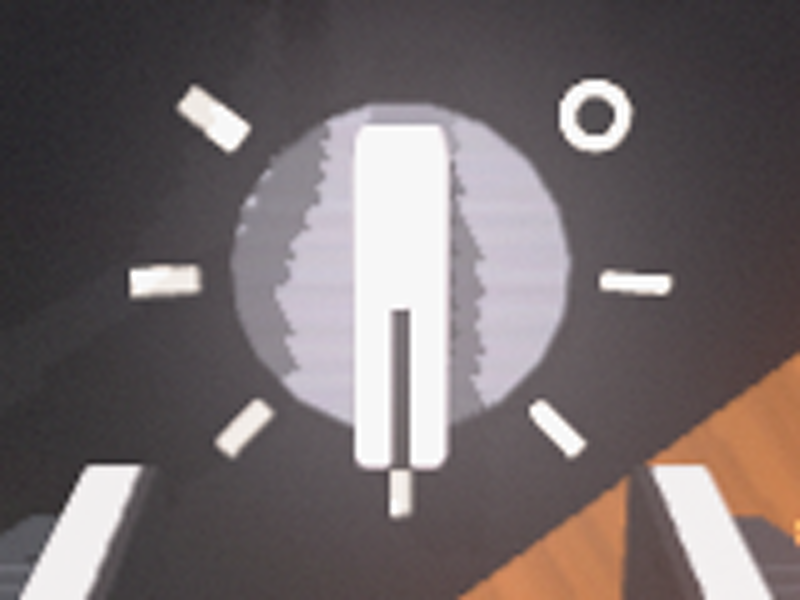

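The pointer line at (400,390) stands on the third tick at (400,492), and the wrist force reads zero. Handing in.

```bash
python3 -c "
from bench import r
print(r.hand_in())"
```

```text
the job is handed in; nothing more can be done
None
```

The kettle stands centred on the heating ring with its spout to the back of the hob, the dial's pointer line is on mark 3, and the job was handed in at about 18 s with the arm clear; no verdict came back.

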